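# Latch and pin the sample transport chest

### The job

Get the transport chest ready to be carried: swing the hasp on its front down over the staple, squeezing the lid's springy seal so that the hasp catches under the staple and holds the lid down. Then take the L-shaped retaining pin out of the glass beaker and drop it through the staple's loop from above, until its bent handle rests on the staple. Leave the beaker, the flask and the bottle standing where they are.

Things in the scene. Friction and masses are not known exactly. Their poses are not given: they have to be found in the camera images.
- chest: Fixed grey steel transport chest, 240 mm deep (x), 280 mm wide (y), 220 mm high with the lid pressed shut. Origin: centre of its underside. Its x axis points from front to back; the front face, with staple and hasp in the middle of its width, is at x = -120 mm and looks roughly to the robot's right (world -y).
- lid (a joint): Lid angle about its rear edge, rad. It floats on a springy foam seal at about 0.046 (front edge 11 mm up). 0 = pressed right down on a hard stop, needing about 10 N down at the front edge (grows evenly from 0 N). Held by the hasp it stays near 0.023 (front 5.5 mm up). It opens no further than 0.06 here.
- hasp (a joint): Hasp angle about its hinge, rad: 0 = hanging straight down along the chest's front, over the staple (end stop); 1.57 = sticking straight out to the front; 3.14 = standing up; more = leaning back over the lid. Stiff hinge (0.09 N m): it stays where it is left.
- hasp_hinge (a point): Middle of the hasp's hinge axis (along the chest's y), on the lid's front edge, 9 mm in front of the chest's front face and 210 mm above the bench with the lid at 0. Its axes turn with the hasp: z from free end to hinge, y along the axis, -x out of the outer face. The hasp is a steel plate 68 mm wide, 4 mm thick, 100 mm long from the axis.
- hasp_lip (a point): Inner corner of outer face and bent-out lip at the hasp's free end, middle of its width, 96 mm from the hinge axis; axes as hasp_hinge. The lip is 4 mm thick and sticks 26 mm square out of the outer face. A 22 mm gap in its middle, where the pin passes, leaves two ears 23 mm wide, 11 to 34 mm either side of the middle.
- hasp_slot (a point): Middle of the lower edge of the hasp's slot, on the outer face, 84 mm from the axis. Slot: 36 mm wide, from 66 to 84 mm. The bar below it hits the staple's front (hasp at about 0.3 rad) while the lid floats; it passes under only with the lid within about 2 mm of its stop, as by pressing down on the lip's ears. Let go, it rises and catches under the staple's legs; friction holds it.
- staple_eye (a point): Centre of the staple's free eye, 18.5 mm in front of the chest's front face, 135 mm above the bench; axes as the chest. The staple is a level U of 7 mm round steel bar fixed to the chest: legs 32 mm over their outsides, front bar's outside 33 mm from the face. With the hasp at 0 the eye is 15 mm (chest's x) by 18 mm (y), open up and down.
- pin: L-shaped retaining pin of bright round steel bar, 10 mm thick, about 0.1 kg. Origin: in the bend, where the axes of shaft and handle meet. Shaft along its -z to a rounded end 110 mm off, handle along its -x to an end 65 mm off. It starts in the beaker, leaning 14 degrees, bend at the rim, handle outside. Home in the staple, its origin is 8.5 mm above staple_eye.
- pin_tip (a point): The rounded end of the pin's shaft; axes as the pin.
- beaker: Loose glass beaker, 64 mm outside diameter, 105 mm high, wall 4 mm, 0.25 kg, standing in front of the chest, nearer to the robot or farther off. Origin: centre of its underside. The pin's shaft stands inside; its handle sticks out over the rim at the beaker's -x side.
- flask: Loose conical glass flask, 84 mm foot diameter, 135 mm high, at the other of these two places. Origin: centre of its underside.
- bottle: Loose glass reagent bottle with a blue cap, 76 mm diameter, 170 mm high, farther to the robot's right. Origin: centre of its underside.
Not all that is in view belongs to the job. There is more than one size of the pin; the one meant has the size given above. Leave any red look-alike of the beaker alone.

How it is judged:
By the outcome, as a careful person would: the job done as asked, in the order asked, and still so for the second after the job is handed in, with the robot touching nothing.
It also fails if it takes over 67 s, if anything falls off the work surface, if the arm or the gripper's body presses on something with over 40 N, if the wrist force passes 120 N, or if a joint passes its speed limit or range.

### The arm

A 7-joint arm with a two-finger parallel gripper is mounted at the origin on the work surface. World frame = base frame: x ahead of the robot, y to its left, z up, the work surface at z = 0. Lengths are in m, angles in rad, forces in N, time in s.
With the tool pointing down it reaches from about 0.4 to 0.85 m from the base axis. Payload 4.4 kg.
Tool frame: the origin (TCP) lies between the finger pads; the fingertips stand 8 mm ahead of it and the grasp point (between the pads) lies 11 mm behind it; z points along the fingers, y is the line along which they close (so a half turn about z gives the same grasp; the last joint's range is limited). The gripper opens to 94 mm and grips with 3 to 60 N. Pads are 16 mm wide; open, the fingers measure 119 mm over their backs; the gripper's body (75 mm by 177 mm) begins 78 mm behind the grasp point.
Start: joints at [1.072, 0.628, 0.038, 1.517, -0.027, 0.996, -0.02], TCP at [0.273, -0.59, 0.213] pointing down, gripper open.
Joint ranges: [-3.06, 3.06], [-0.37, 2.12], [-1.25, 1.32], [0.18, 2.47], [-1.1, 4.24], [0.23, 1.98], [-2.94, 2.94]. Speed limits (rad/s): [2.57, 2.57, 3.14, 3.14, 3.14, 3.14, 3.14].

### API

Orientations are given as a unit quaternion [w, x, y, z].
In Python, from plant import manip gives the robot as it stands.
- The arm moves only by the tool jog_arm, never from a script. Its argument "moves" is a list of rows, each an object with "slide": the shift along the tool's x, y, z in m, a list of three; "turn": the turn about the tool's z in rad. In form: [{"slide": [tx, ty, tz], "turn": turn}, ...]. A call has 1 to 12 rows; each row is the pose to reach, as a shift and turn from the pose commanded when the call began, along the tool's axes at that moment; what a row does not reach only later rows make up. A row lasts 1/8 s, in which the tool goes at most 62.5 mm and 10.7 degrees, less where a joint would pass 70% of its speed; a pose out of reach is approached as far as the arm can. A call with a gripper value outside its range is refused whole. "grip" is the closure, from 0 (fully open) to 1 (shut), set as the call begins (left out, the last holds). The fingers move at their own pace and stop on an object; the grip force is fixed at half the most. Time passes only in rows, so rows that repeat a pose let the fingers close. It gives the time, the measured TCP pose, the force, the opening and the grip force at its end, in the units of the state.
- manip.sense(): the state, without advancing time (a new reading comes with each control period).
- manip.grab_frame(name): name is "side" or "top"; returns a dict with "img" (420x560x3 uint8, blue, green, red), "camera_matrix" (3x3 intrinsics, pixels), "rvec" (rotation vector, rad) and "tvec" (3), from world to camera coordinates, as OpenCV has them. Camera axes: x right, y down, z forward; pixel columns grow to the right and rows downward; lengths in m; the calibration is good to about 2 mm. A picture is of the moment at which its call begins. There is no depth.
- manip.job_done(): hands the job in; it is judged then, once.
The state is a dict: "clock": time; "joint_pos": joint angles; "dq": joint speeds; "joint_torque": joint torques, N m; "position": TCP position; "orientation": TCP orientation; "wrist_force": force on the tool from outside, world axes, zero at the start; "torque": the same for the moment, N m; "gripper_width": opening from 0.0 (shut) to 1.0 (fully open); "grip_force": force on a finger pad.
Only numpy, scipy, OpenCV 4.12 (cv2) and the standard library are available. Lean on these libraries where they do the work, as an engineer would, in place of code of your own. Each camera call takes 0.05 s, during which the arm holds its last target. There are 200 camera calls.

## Working session

There is one attempt and no reset: what is moved stays moved. The work goes in short steps, Python scripts to look and compute and a tool call to move; the robot and the scene stay as the last step left them, time stands still between calls to the robot, and variables do not carry over. Pictures are saved under pics/ and viewed, at most 10 in all, crops included, and the job is handed in when it is done.

Besides the shell and the picture viewer there is one more tool, called as a command line: name --argument value ..., lists and objects as JSON in quotes. jog_arm: Moves the arm, as the interface text tells. Its arguments: {"type":"object","properties":{"moves":{"type":"array","items":{"type":"object","properties":{"slide":{"type":"array","items":{"type":"number"}},"turn":{"type":"number"}}}},"grip":{"type":"number"}},"required":["moves"]}

```bash
ls; mkdir -p pics
python3 - <<'E'
from plant import manip
import cv2,json,numpy as np
print(manip.sense())
for n in("side","top"):
    f=manip.grab_frame(n); cv2.imwrite(f"pics/{n}0.png",f["img"])
    np.savez(f"cam_{n}.npz",K=f["camera_matrix"],r=f["rvec"],t=f["tvec"]); R=cv2.Rodrigues(f["rvec"])[0]
    print(n,f["camera_matrix"].tolist(),(-R.T@np.ravel(f["tvec"])).round(3),R.round(3).tolist())
E
```

```text
pics
{'clock': 0.0, 'joint_pos': array([ 1.07221274,  0.6292899 ,  0.03847181,  1.51830737, -0.02697673,
        0.99631551, -0.02003249]), 'dq': array([ 0.00117778,  0.00093293, -0.0002338 , -0.00045502, -0.00045343,
        0.0021161 ,  0.00054136]), 'joint_torque': array([ 9.94425936e-04, -5.49720061e+01,  1.14363067e+00, -1.86630052e+01,
       -5.22231334e-02,  2.37664132e-02,  1.33152248e-04]), 'position': array([ 0.27235315, -0.58950315,  0.2126105 ]), 'orientation': array([-8.73202322e-04,  9.76682689e-01,  2.14686080e-01, -2.21013778e-04]), 'wrist_force': array([0.18404738, 0.37310884, 0.7184446 ]), 'torque': array([-0.00325549,  0.00503795,  0.00025076]), 'grip_force': 0.0, 'gripper_width': 1.0018730301892271}
side [[420.2395699969792, 0.0, 283.004865049241], [0.0, 420.2395699969792, 212.72188082907883], [0.0, 0.0, 1.0]] [1.025 0.518 0.902] [[-0.738, 0.674, 0.021], [0.445, 0.51, -0.737], [-0.508, -0.534, -0.676]]
top [[436.15455062924104, 0.0, 286.2312353402949], [0.0, 436.15455062924104, 203.2473887582338], [0.0, 0.0, 1.0]] [ 0.314 -0.099  1.26 ] [[-0.019, -1.0, -0.003], [-0.99, 0.019, -0.137], [0.137, 0.0, -0.991]]
```

View pics/side0.png

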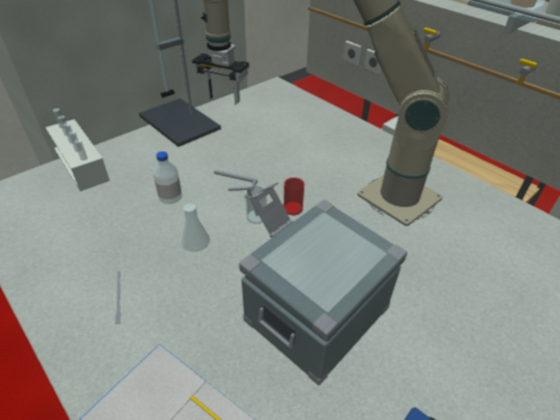

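View pics/top0.png

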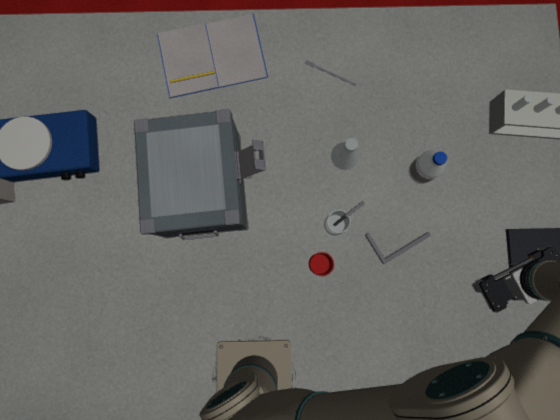

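The side view shows the chest at (325,285), the hasp standing up and leaning out near (268,205), and the beaker behind it at about (255,205). In the top view the hasp is at (253,157), the flask at (348,150), the bottle at (435,163) and the beaker with a pin at (337,222).

There are two L-shaped candidates in the top view: the one in the clear beaker (337,222), and a larger one lying loose at (385,260). The one in the beaker fits the description. The red cup at (320,264) is the look-alike. I'll enlarge both areas to confirm.

Run:
```python
import cv2,numpy as np
a=cv2.imread("pics/top0.png"); b=cv2.imread("pics/side0.png")
r=lambda i,x,y,w,h,s:cv2.resize(i[y:y+h,x:x+w],None,fx=s,fy=s,interpolation=cv2.INTER_CUBIC)
cv2.imwrite("pics/t1.png",r(a,220,100,200,150,4))
cv2.imwrite("pics/s1.png",r(b,170,150,160,120,5))
```

```text
(no output)
```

View pics/t1.png

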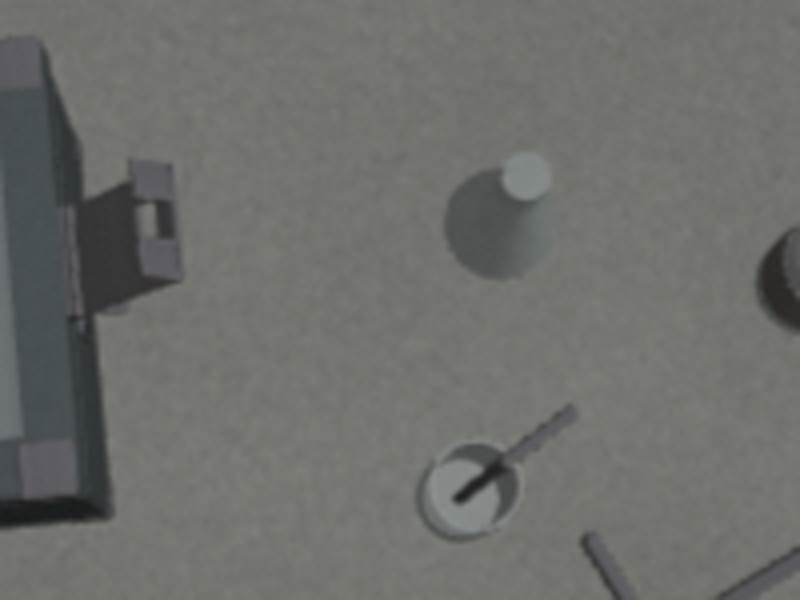

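View pics/s1.png

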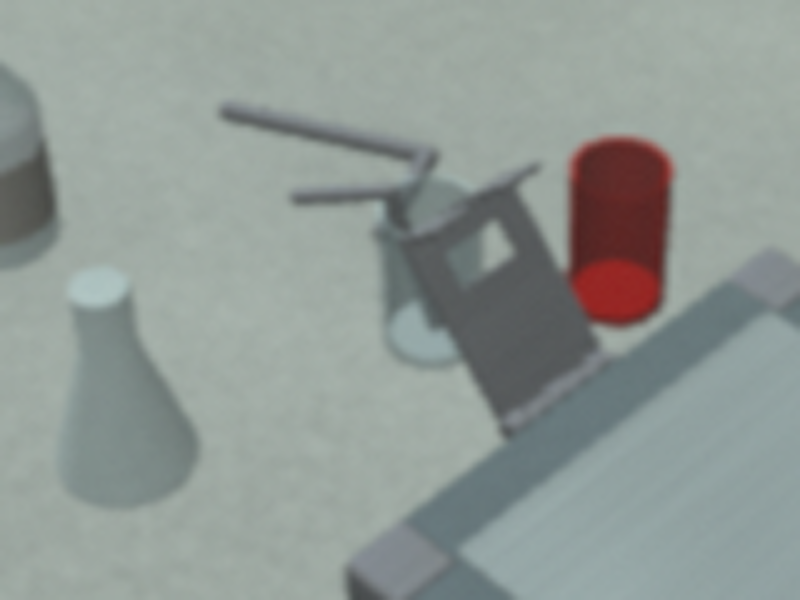

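The crops confirm it. The thin, short L with its handle over the rim of the clear beaker is the pin. The handle end is at t1 (572,410) and the tip at t1 (460,498). The loose one is clearly larger. Next I need an enlarged view of the chest edges to fit its pose.

Run:
```python
import cv2,numpy as np
a=cv2.imread("pics/top0.png"); b=cv2.imread("pics/side0.png")
g=lambda i:np.clip(255*(i/255.)**.6,0,255).astype(np.uint8)
r=lambda i,x,y,w,h,s:g(cv2.resize(i[y:y+h,x:x+w],None,fx=s,fy=s,interpolation=cv2.INTER_CUBIC))
c=np.zeros((600,800,3),np.uint8)
c[:450,:420]=r(a,130,100,140,150,3); c[:600,420:]=r(b,230,190,190,200,2)[:,:380] if 0 else 0
d=r(b,230,195,180,200,2.1)[:420,:378]; c[:d.shape[0],420:420+d.shape[1]]=d
cv2.imwrite("pics/c1.png",c)
```

```text
(no output)
```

View pics/c1.png

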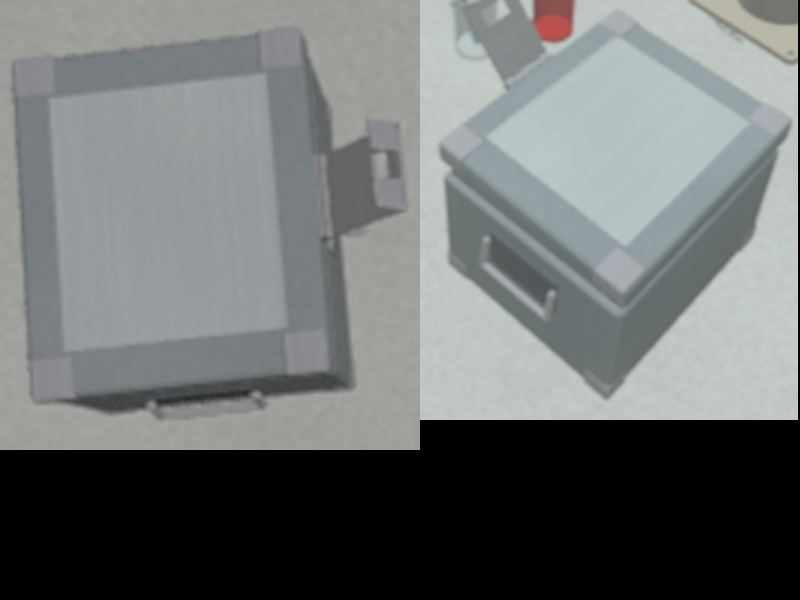

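```bash
cat > h.py <<'E'
import numpy as np,cv2
from scipy.optimize import least_squares
C={n:np.load(f"cam_{n}.npz") for n in("side","top")}
def proj(n,P): 
    c=C[n]; return cv2.projectPoints(np.float64(P).reshape(-1,1,3),c["r"],c["t"],c["K"],None)[0][:,0]
def ray(n,p):
    c=C[n]; R=cv2.Rodrigues(c["r"])[0]; o=-R.T@c["t"].ravel()
    return o,R.T@np.linalg.inv(c["K"])@[p[0],p[1],1]
def atz(n,p,z): o,d=ray(n,p); return o+d*(z-o[2])/d[2]
def tri(ps,pt):
    r=least_squares(lambda P:np.r_[proj("side",P)[0]-ps,proj("top",P)[0]-pt],[.4,-.2,.1]); return r.x,np.abs(r.fun).max()
t1=lambda u,v:np.array([220+u/4-.4,100+v/4-.4])
s1=lambda u,v:np.array([170+u/5-.4,150+v/5-.4])
ct=lambda u,v:np.array([130+u/3-.3,100+v/3-.3])
cs=lambda u,v:np.array([230+(u-420)/2.1-.3,195+v/2.1-.3])
E
python3 - <<'E'
from h import *
def W(p,P): c,s=np.cos(p[2]),np.sin(p[2]); x,y,z=P; return [p[0]+c*x-s*y,p[1]+s*x+c*y,z]
def pts(p):
    o,th=p[3],p[4]; X,Y=.12+o,.14+o
    L=[("top",ct(13,62),(X,-Y,.22)),("top",ct(300,28),(-X,-Y,.231)),("top",ct(327,372),(-X,Y,.231)),("top",ct(33,402),(X,Y,.22)),
     ("side",cs(620,10),(-X,Y,.231)),("side",cs(790,122),(X,Y,.22)),("side",cs(622,290),(X,-Y,.22)),("side",cs(443,143),(-X,-Y,.231))]
    h=lambda s,n,y:(-.129-s*np.sin(th)-n*np.cos(th),y,.221-s*np.cos(th)+n*np.sin(th))
    L+=[("top",ct(366,119),h(.1,.028,-.034)),("top",ct(374,206),h(.1,.028,.034)),("top",ct(400,122),h(.1,0,-.034)),("top",ct(407,210),h(.1,0,.034)),
     ("side",s1(540,165),h(.1,.028,.034)),("side",s1(605,352),h(0,0.002,.034)),("side",s1(510,432),h(0,.002,-.034))]
    return L
f=lambda p:np.concatenate([proj(n,W(p,P))[0]-q for n,q,P in pts(p)])
r=least_squares(f,[.53,.13,1.57,.0,2.3],loss="soft_l1"); p=r.x
print(p.round(4)); print(f(p).reshape(-1,2).round(1).tolist())
print("hinge",W(p,(-.129,0,.221)),"eye",W(p,(-.1385,0,.135)))
print("beaker rim c",atz("top",t1(475,489),.105),"base",atz("top",t1(463,497),.004))
print("hend",tri(s1(295,198),t1(572,410)),"tip z6",atz("top",t1(460,498),.009))
print("flask",atz("top",t1(526,176),.135),atz("top",t1(498,224),0.01))
from scipy.spatial.transform import Rotation as Ro
print(Ro.from_quat([9.76682689e-01,2.14686e-01,-2.2e-4,-8.7e-4]).as_matrix().round(3))
E
```

```text
[ 5.4290e-01  1.4380e-01  1.6492e+00 -1.4000e-03  2.4313e+00]
[[0.1, 0.1], [-0.5, 0.8], [-0.2, -1.9], [-0.8, -1.8], [-2.3, -0.5], [0.2, -0.6], [1.3, 0.2], [-1.6, -2.2], [0.5, -0.1], [0.5, 0.6], [-0.9, 0.2], [-0.5, 0.1], [0.0, -1.4], [0.6, 0.9], [-0.7, -0.3]]
hinge [np.float64(0.5530217124716007), np.float64(0.01524490631465314), 0.221] eye [np.float64(0.5537661083501922), np.float64(0.0057741157047865865), 0.135]
beaker rim c [ 0.42117323 -0.236604    0.105     ] base [ 0.42494601 -0.239758    0.004     ]
hend (array([ 0.47343287, -0.30416426,  0.09672036]), np.float64(0.3155267474121217)) tip z6 [ 0.42382431 -0.23701861  0.009     ]
flask [ 0.62591357 -0.27421435  0.135     ] [ 0.62478639 -0.27169317  0.01      ]
[[ 0.908  0.419 -0.001]
 [ 0.419 -0.908  0.002]
 [-0.    -0.002 -1.   ]]
```

jog_arm --moves '[{"slide": [0, 0, -0.06]}, {"slide": [0, 0, -0.12]}, {"slide": [0.02, -0.02, -0.157], "turn": -0.1}, {"slide": [0.501, -0.413, -0.157], "turn": -1.217}, {"slide": [0.501, -0.413, -0.157], "turn": -1.217}, {"slide": [0.501, -0.413, -0.157], "turn": -1.217}, {"slide": [0.501, -0.413, -0.157], "turn": -1.217}, {"slide": [0.501, -0.413, -0.157], "turn": -1.217}, {"slide": [0.501, -0.413, -0.157], "turn": -1.217}, {"slide": [0.501, -0.413, -0.157], "turn": -1.217}, {"slide": [0.501, -0.413, -0.157], "turn": -1.217}, {"slide": [0.501, -0.413, -0.157], "turn": -1.217}]' --grip 0.617

```text
validation failed for argument at $.mo...
```

jog_arm --moves '[{"slide": [0, 0, -0.06], "turn": 0}, {"slide": [0, 0, -0.12], "turn": 0}, {"slide": [0.02, -0.02, -0.157], "turn": -0.1}, {"slide": [0.501, -0.413, -0.157], "turn": -1.217}, {"slide": [0.501, -0.413, -0.157], "turn": -1.217}, {"slide": [0.501, -0.413, -0.157], "turn": -1.217}, {"slide": [0.501, -0.413, -0.157], "turn": -1.217}, {"slide": [0.501, -0.413, -0.157], "turn": -1.217}, {"slide": [0.501, -0.413, -0.157], "turn": -1.217}, {"slide": [0.501, -0.413, -0.157], "turn": -1.217}, {"slide": [0.501, -0.413, -0.157], "turn": -1.217}, {"slide": [0.501, -0.413, -0.157], "turn": -1.217}]' --grip 0.617

```text
clock: 1.6
position: [0.529, -0.0562, 0.3703]
orientation: [0.0, 0.679, 0.734, -0.0]
wrist_force: [-0.4, 0.4, 0.6]
gripper_width: 0.385
grip_force: 0.0
```

jog_arm --moves '[{"slide": [0.049, 0.0295, 0], "turn": 0}, {"slide": [0.049, 0.0295, 0], "turn": 0}, {"slide": [0.049, 0.0295, 0], "turn": 0}]'

```text
clock: 1.98
position: [0.5537, -0.0074, 0.37]
orientation: [-0.0, 0.679, 0.734, -0.001]
wrist_force: [0.3, -0.4, 0.8]
gripper_width: 0.381
grip_force: 0.0
```

```bash
cat > s.py <<'E'
from plant import manip; import numpy as np
s=manip.sense(); p=s["position"]; q=s["orientation"]; yaw=2*np.arctan2(q[2],q[1])
h=np.array([.5530,.01525]); o=np.array([.078,-.997]); l=np.array([.997,.078]); d=p[:2]-h
print("t",round(s["clock"],2),"out",(d@o).round(4),"lat",(d@l).round(4),"tipz",(p[2]-.008).round(4),"yaw",np.degrees(yaw).round(2),"F",s["wrist_force"].round(1),"w",s["gripper_width"].round(3))
E
python3 s.py
```

```text
Traceback (most recent call last):
  File "s.py", line 4, in <module>
    print("t",round(s["clock"],2),"out",(d@o).round(4),"lat",(d@l).round(4),"tipz",(p[2]-.008).round(4),"yaw",np.degrees(yaw).round(2),"F",s["wrist_force"].round(1),"w",s["gripper_width"].round(3))
                                                                                                                                                                         ^^^^^^^^^^^^^^^^^^^^^^^^
AttributeError: 'float' object has no attribute 'round'
```

jog_arm --moves '[{"slide": [0, 0.001, 0.06], "turn": 0}, {"slide": [0, 0.001, 0.075], "turn": 0}, {"slide": [-0.012, 0.001, 0.075], "turn": 0}, {"slide": [-0.03, 0.001, 0.075], "turn": 0}, {"slide": [-0.04, 0.001, 0.079], "turn": 0}, {"slide": [-0.046, 0.001, 0.09], "turn": 0}, {"slide": [-0.052, 0.001, 0.101], "turn": 0}, {"slide": [-0.057, 0.001, 0.112], "turn": 0}, {"slide": [-0.062, 0.001, 0.122], "turn": 0}, {"slide": [-0.066, 0.001, 0.132], "turn": 0}, {"slide": [-0.066, 0.001, 0.132], "turn": 0}]'

```text
clock: 3.35
position: [0.5599, -0.0711, 0.2375]
orientation: [-0.001, 0.678, 0.735, 0.0]
wrist_force: [0.1, 3.6, -1.7]
gripper_width: 0.388
grip_force: 1.8
```

```bash
sed -i 's/s\["gripper_width"\].round(3)/s["gripper_width"]/' s.py; python3 s.py
python3 - <<'E'
from plant import manip; import cv2
f=manip.grab_frame("side")["img"]; g=manip.grab_frame("top")["img"]
r=lambda i,x,y,w,h,s:cv2.resize(i[y:y+h,x:x+w],None,fx=s,fy=s,interpolation=cv2.INTER_CUBIC)
cv2.imwrite("pics/m1.png",cv2.hconcat([r(f,210,130,130,150,3),r(g,210,90,130,150,3)]))
E
```

```text
t 3.35 out 0.0867 lat 0.0002 tipz 0.2295 yaw 94.58 F [ 0.1  3.6 -1.7] w 0.3882725631064779
```

View pics/m1.png

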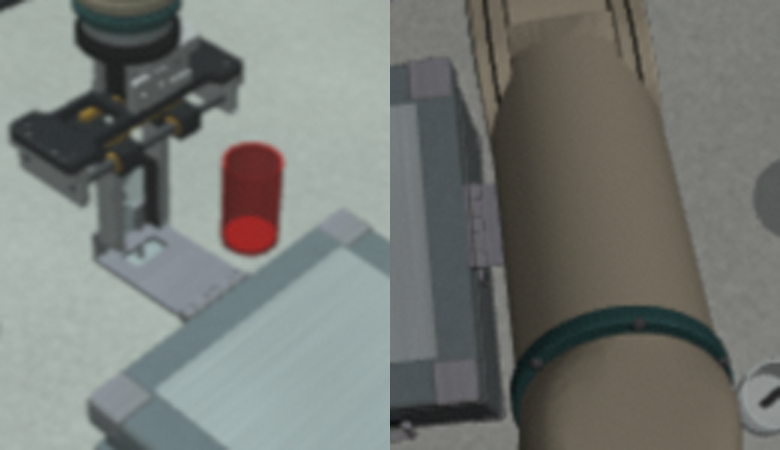

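The hasp is now nearly horizontal, and both fingers are on its outer face against the lip (m1 around 120,250). I'll continue down to about 0.35 rad.

jog_arm --moves '[{"slide": [0.001, 0, 0.012], "turn": 0}, {"slide": [0.003, 0, 0.025], "turn": 0}, {"slide": [0.007, 0, 0.0375], "turn": 0}, {"slide": [0.013, 0, 0.052], "turn": 0}, {"slide": [0.02, 0, 0.067], "turn": 0}, {"slide": [0.026, 0, 0.0765], "turn": 0}, {"slide": [0.032, 0, 0.0825], "turn": 0}, {"slide": [0.036, 0, 0.086], "turn": 0}, {"slide": [0.038, 0, 0.0875], "turn": 0}, {"slide": [0.038, 0, 0.0875], "turn": 0}]'

```text
clock: 4.7
position: [0.5575, -0.0344, 0.1512]
orientation: [0.0, 0.679, 0.734, 0.0]
wrist_force: [0.2, -0.3, -0.1]
gripper_width: 0.384
grip_force: 0.3
```

```bash
python3 s.py
python3 - <<'E'
from plant import manip; import cv2
f=manip.grab_frame("side")["img"]
r=lambda i,x,y,w,h,s:cv2.resize(i[y:y+h,x:x+w],None,fx=s,fy=s,interpolation=cv2.INTER_CUBIC)
cv2.imwrite("pics/m2.png",r(f,200,150,150,120,4))
E
```

```text
t 4.7 out 0.0498 lat 0.0006 tipz 0.1432 yaw 94.53 F [ 0.2 -0.3 -0.1] w 0.3836230686896294
```

View pics/m2.png

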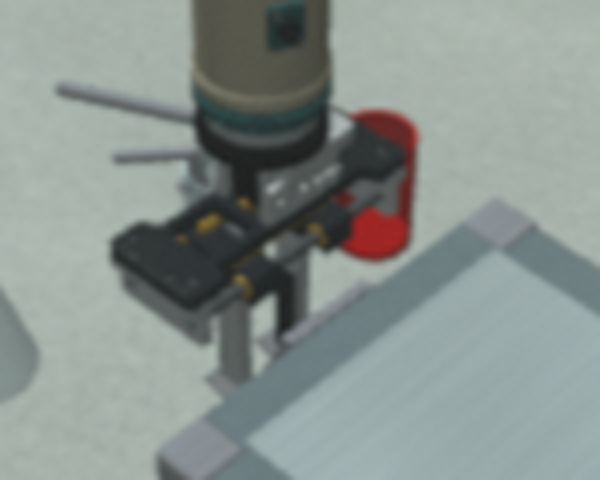

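jog_arm --moves '[{"slide": [0, 0, 0.004], "turn": 0}, {"slide": [0.001, 0, 0.008], "turn": 0}, {"slide": [0.001, 0, 0.011], "turn": 0}, {"slide": [0.001, 0, 0.013], "turn": 0}, {"slide": [0.001, 0, 0.013], "turn": 0}]'

```text
clock: 5.38
position: [0.5574, -0.0316, 0.1384]
orientation: [-0.0, 0.678, 0.735, 0.001]
wrist_force: [-1.3, 3.4, 6.9]
gripper_width: 0.381
grip_force: 4.5
```

```bash
python3 s.py
```

```text
t 5.38 out 0.047 lat 0.0008 tipz 0.1304 yaw 94.58 F [-1.3  3.4  6.9] w 0.3808706141178203
```

jog_arm --moves '[{"slide": [0, 0, 0.002], "turn": 0}, {"slide": [0, 0, 0.004], "turn": 0}, {"slide": [0, 0, 0.006], "turn": 0}, {"slide": [0, 0, 0.006], "turn": 0}]'

```text
clock: 5.88
position: [0.5573, -0.0285, 0.1336]
orientation: [-0.001, 0.678, 0.735, 0.002]
wrist_force: [-6.0, 8.8, 17.3]
gripper_width: 0.38
grip_force: 9.9
```

```bash
python3 s.py
```

```text
t 5.88 out 0.044 lat 0.0009 tipz 0.1256 yaw 94.68 F [-6.   8.8 17.3] w 0.3797352669115183
```

jog_arm --moves '[{"slide": [0.003, 0, 0], "turn": 0}, {"slide": [0.006, 0, 0.0], "turn": 0}, {"slide": [0.009, 0, 0.0], "turn": 0}, {"slide": [0.009, 0, 0.0], "turn": 0}]'

```text
clock: 6.38
position: [0.5568, -0.0227, 0.1327]
orientation: [-0.0, 0.678, 0.735, 0.001]
wrist_force: [-1.8, 4.9, 7.4]
gripper_width: 0.383
grip_force: 4.9
```

```bash
python3 s.py
```

```text
t 6.38 out 0.0381 lat 0.0009 tipz 0.1247 yaw 94.59 F [-1.8  4.9  7.4] w 0.3827230463277259
```

jog_arm --moves '[{"slide": [0.002, 0, 0.002], "turn": 0}, {"slide": [0.004, 0, 0.004], "turn": 0}, {"slide": [0.004, 0, 0.004], "turn": 0}]'

```text
clock: 6.75
position: [0.5566, -0.0184, 0.1289]
orientation: [-0.0, 0.678, 0.735, 0.001]
wrist_force: [-1.7, 4.5, 10.5]
gripper_width: 0.382
grip_force: 6.4
```

```bash
python3 s.py
```

```text
t 6.75 out 0.0338 lat 0.001 tipz 0.1209 yaw 94.6 F [-1.7  4.5 10.5] w 0.3821740943961563
```

jog_arm --moves '[{"slide": [0.002, 0, 0.001], "turn": 0}, {"slide": [0.004, 0, 0.002], "turn": 0}, {"slide": [0.004, 0, 0.002], "turn": 0}]'

```text
clock: 7.12
position: [0.5563, -0.0146, 0.1271]
orientation: [-0.0, 0.678, 0.735, 0.001]
wrist_force: [-2.9, 4.6, 10.9]
gripper_width: 0.386
grip_force: 6.8
```

```bash
python3 s.py
```

```text
t 7.12 out 0.03 lat 0.001 tipz 0.1191 yaw 94.59 F [-2.9  4.6 10.9] w 0.38630235490155507
```

jog_arm --moves '[{"slide": [0, 0, -0.004], "turn": 0}, {"slide": [0, -0.001, -0.01], "turn": 0}, {"slide": [0, -0.001, -0.026], "turn": 0}, {"slide": [0.004, -0.001, -0.026], "turn": 0}, {"slide": [0.008, -0.001, -0.026], "turn": 0}, {"slide": [0.012, -0.001, -0.026], "turn": 0}, {"slide": [0.016, -0.001, -0.026], "turn": 0}, {"slide": [0.02, -0.001, -0.026], "turn": 0}, {"slide": [0.022, -0.001, -0.026], "turn": 0}]'

```text
clock: 8.25
position: [0.5536, 0.0022, 0.1519]
orientation: [0.002, 0.679, 0.734, -0.002]
wrist_force: [2.1, -10.1, 1.3]
gripper_width: 0.384
grip_force: 5.2
```

```bash
python3 s.py
```

```text
t 8.25 out 0.0131 lat -0.0004 tipz 0.1439 yaw 94.48 F [  2.1 -10.1   1.3] w 0.38440819800107723
```

jog_arm --moves '[{"slide": [0.003, 0, 0], "turn": 0}, {"slide": [0.005, 0, 0], "turn": 0}, {"slide": [0.005, 0, 0], "turn": 0}]'

```text
clock: 8.62
position: [0.5536, 0.0024, 0.1519]
orientation: [0.004, 0.68, 0.733, -0.003]
wrist_force: [3.4, -16.9, 2.4]
gripper_width: 0.386
grip_force: 8.2
```

```bash
python3 s.py
```

```text
t 8.62 out 0.0129 lat -0.0004 tipz 0.1439 yaw 94.34 F [  3.4 -16.9   2.4] w 0.3862642366293923
```

jog_arm --moves '[{"slide": [-0.02, 0, 0], "turn": 0}, {"slide": [-0.06, 0, -0.01], "turn": 0}, {"slide": [-0.09, 0, -0.06], "turn": 0}, {"slide": [-0.15, -0.05, -0.09], "turn": -0.18}, {"slide": [-0.28, -0.122, -0.09], "turn": -0.567}, {"slide": [-0.28, -0.122, -0.09], "turn": -0.567}, {"slide": [-0.28, -0.122, -0.07], "turn": -0.567}, {"slide": [-0.28, -0.122, -0.05], "turn": -0.567}, {"slide": [-0.28, -0.122, -0.05], "turn": -0.567}]'

```text
clock: 9.75
position: [0.4519, -0.2773, 0.2005]
orientation: [-0.002, 0.446, 0.895, 0.001]
wrist_force: [0.4, 0.7, 1.1]
gripper_width: 0.385
grip_force: 0.0
```

```bash
python3 s.py
python3 - <<'E'
from plant import manip; import cv2
f=manip.grab_frame("side")["img"]; g=manip.grab_frame("top")["img"]
r=lambda i,x,y,w,h,s:cv2.resize(i[y:y+h,x:x+w],None,fx=s,fy=s,interpolation=cv2.INTER_CUBIC)
cv2.imwrite("pics/m3f.png",f); cv2.imwrite("pics/m3g.png",g)
cv2.imwrite("pics/m3.png",cv2.hconcat([r(f,205,150,80,100,5),r(g,225,120,50,125,8)[:500][:, :400]]))
E
```

```text
t 9.75 out 0.2838 lat -0.1236 tipz 0.1925 yaw 126.99 F [0.4 0.7 1.1] w 0.3850314647338823
```

View pics/m3.png

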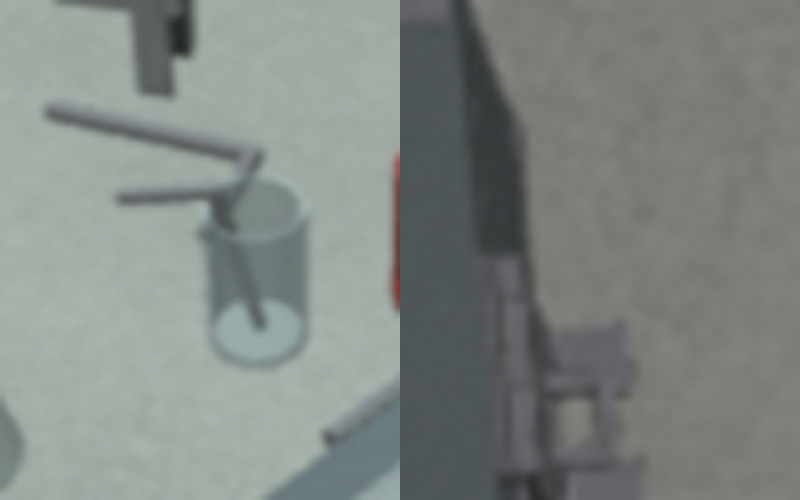

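The hasp lies flat at 0 and the staple's eye is visible, at right-panel (575,425). The pin is undisturbed: handle end at left-panel (120,198) and bend around (225,192). I'll refine the eye position and check the predicted grasp.

Run:
```python
from h import *
m=lambda u,v:np.array([225+(u-400)/8-.45,120+v/8-.45])
for n,p,z in[("frontbar",m(602,424),.135),("fb outer",m(612,424),.135),("eyehole",m(573,424),.135),("ears outer up",m(627,323),.118),("ear outer low",m(643,462),.118)]:
    P=atz("top",p,z); print(n,P.round(4),"face-out,lat:",((P[:2]-[.5530,.01525])@[.078,-.997]+.009).round(4),((P[:2]-[.5530,.01525])@[.997,.078]).round(4))
E_=np.array([.4734,-.3042,.0967])
for az in(-51,-53.5,-56):
    d=np.array([np.cos(np.radians(az))*.97,np.sin(np.radians(az))*.97,-.242]); up=np.array([d[0]/.97*.242,d[1]/.97*.242,.97])
    B=E_-.065*d; T=B-.110*up; c=lambda p:((p-[205,150]+.4)*5).round(0)
    print(az,"bend",B.round(4),"tip",T.round(4),[c(proj("side",q)[0]) for q in(E_,B,T)],[((proj("top",q)[0]-[220,100]+.4)*4).round(0) for q in(E_,B,T)])
```

```text
frontbar [ 0.5529 -0.0049  0.135 ] face-out,lat: 0.0291 -0.0017
fb outer [ 0.5528 -0.0082  0.135 ] face-out,lat: 0.0324 -0.002
eyehole [0.5531 0.0046 0.135 ] face-out,lat: 0.0196 -0.0007
ears outer up [ 0.5908 -0.0121  0.118 ] face-out,lat: 0.0393 0.0356
ear outer low [ 0.5433 -0.0171  0.118 ] face-out,lat: 0.0405 -0.0121
-51 bend [ 0.4337 -0.2552  0.1124] tip [ 0.417  -0.2345  0.0057] [array([118., 198.]), array([220., 189.]), array([268., 326.])] [array([571., 411.]), array([504., 468.]), array([456., 508.])]
-53.5 bend [ 0.4359 -0.2535  0.1124] tip [ 0.4201 -0.2321  0.0057] [array([118., 198.]), array([219., 192.]), array([267., 330.])] [array([571., 411.]), array([501., 465.]), array([453., 504.])]
-56 bend [ 0.4381 -0.2519  0.1124] tip [ 0.4233 -0.2299  0.0057] [array([118., 198.]), array([218., 195.]), array([265., 334.])] [array([571., 411.]), array([499., 462.]), array([450., 499.])]
```

jog_arm --moves '[{"slide": [-0.001, 0.0015, 0.04], "turn": 0}, {"slide": [-0.001, 0.0015, 0.075], "turn": 0}, {"slide": [-0.001, 0.0015, 0.0965], "turn": 0}, {"slide": [-0.001, 0.0015, 0.0965], "turn": 0}]'

```text
clock: 10.35
position: [0.4552, -0.2769, 0.105]
orientation: [-0.001, 0.445, 0.895, 0.0]
wrist_force: [0.1, -0.8, -0.1]
gripper_width: 0.384
grip_force: 0.0
```

jog_arm --moves '[{"slide": [0, 0, 0], "turn": 0}, {"slide": [0, 0, 0], "turn": 0}, {"slide": [0, 0, 0], "turn": 0}, {"slide": [0, 0, 0], "turn": 0}, {"slide": [0, 0, 0], "turn": 0}]' --grip 1.0

```text
clock: 10.98
position: [0.4555, -0.2786, 0.106]
orientation: [0.001, 0.446, 0.895, -0.0]
wrist_force: [-1.1, 0.1, 4.3]
gripper_width: 0.094
grip_force: 30.0
```

jog_arm --moves '[{"slide": [0, 0, -0.01], "turn": 0}, {"slide": [0, 0, -0.03], "turn": 0}, {"slide": [0, 0, -0.06], "turn": 0}, {"slide": [0, 0, -0.1], "turn": 0}, {"slide": [0, 0, -0.14], "turn": 0}, {"slide": [0, 0, -0.16], "turn": 0}, {"slide": [0, 0, -0.16], "turn": 0}]'

```text
clock: 11.85
position: [0.4557, -0.2785, 0.267]
orientation: [0.002, 0.446, 0.895, -0.0]
wrist_force: [0.3, 0.3, -1.4]
gripper_width: 0.095
grip_force: 30.0
```

```bash
python3 s.py
python3 - <<'E'
from plant import manip; import cv2
f=manip.grab_frame("side")["img"]; g=manip.grab_frame("top")["img"]
r=lambda i,x,y,w,h,s:cv2.resize(i[y:y+h,x:x+w],None,fx=s,fy=s,interpolation=cv2.INTER_CUBIC)
cv2.imwrite("pics/m4.png",cv2.hconcat([r(f,195,100,80,120,5),r(g,300,150,80,120,5)]))
E
```

```text
t 11.85 out 0.2852 lat -0.1199 tipz 0.259 yaw 127.01 F [ 0.3  0.3 -1.4] w 0.09465287697317162
```

View pics/m4.png

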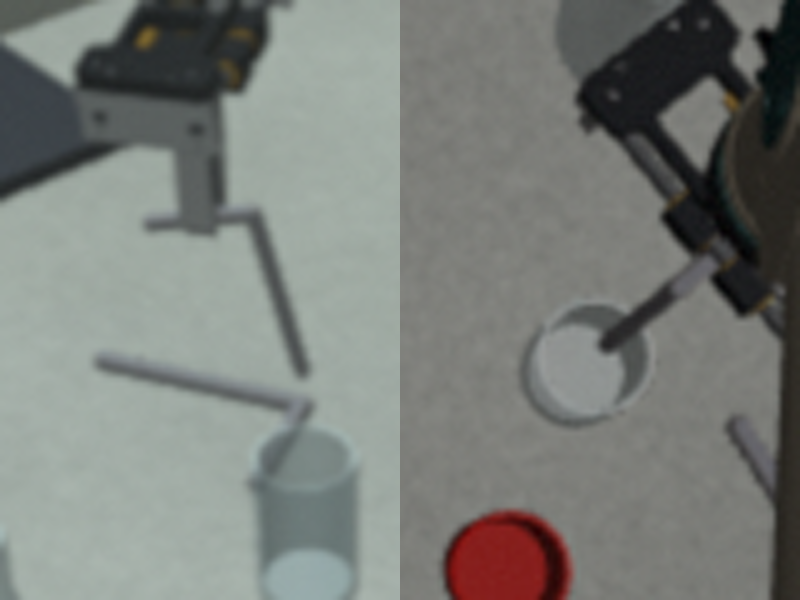

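The pin is out and the beaker is still standing in place. In m4 the tip is at left (303,370) and right (608,344), the bend at left (257,213), and the handle end at left (148,222).

Run:
```python
from h import *
L=lambda u,v:np.array([195+u/5-.4,100+v/5-.4]); R=lambda u,v:np.array([300+(u-400)/5-.4,150+v/5-.4])
T,e=tri(L(303,370),R(608,344)); print("tip end",T.round(4),e)
G=np.array([.4557,-.2785,.267])
# fit tilt t, dist along handle s, height offset, az with TCP
def pts(q):
    t,s,dz,az,dl=q; h=np.array([np.cos(az)*np.cos(t),np.sin(az)*np.cos(t),-np.sin(t)]); u=np.array([np.cos(az)*np.sin(t),np.sin(az)*np.sin(t),np.cos(t)])
    B=G+[0,0,dz]+dl*np.array([-np.sin(az),np.cos(az),0])-s*h; return B+.065*h,B,B-.108*u
def f(q):
    E,B,T=pts(q); return np.r_[proj("side",E)[0]-L(150,222),proj("side",B)[0]-L(254,216),proj("side",T)[0]-L(303,368),proj("top",T)[0]-R(609,343),(q[4])/.001,(q[3]+np.radians(53))/.03]
r=least_squares(f,[.24,.03,0,-.925,0]); print(np.degrees(r.x[0]),r.x[1:],r.fun.round(1)); print([x.round(4) for x in pts(r.x)])
```

```text
tip end [ 0.4234 -0.2361  0.1695] 0.18327056294393174
12.040333063148504 [ 3.13395334e-02 -1.23911439e-03 -9.20340095e-01 -6.62180441e-05] [-1.  -0.4  0.5 -0.7 -0.2  1.1 -0.4  0.4 -0.1  0.2]
[array([ 0.4756, -0.3047,  0.2587]), array([ 0.4371, -0.2541,  0.2723]), array([ 0.4234, -0.2362,  0.1667])]
```

jog_arm --moves '[{"slide": [0.02, 0.04, -0.008], "turn": 0.1}, {"slide": [0.05, 0.09, -0.008], "turn": 0.25}, {"slide": [0.08, 0.15, -0.008], "turn": 0.4}, {"slide": [0.105, 0.195, -0.008], "turn": 0.53}, {"slide": [0.115, 0.2145, -0.008], "turn": 0.567}, {"slide": [0.115, 0.2145, -0.008], "turn": 0.567}, {"slide": [0.115, 0.2145, -0.008], "turn": 0.567}]'

```text
clock: 12.82
position: [0.556, -0.0591, 0.2724]
orientation: [-0.001, 0.679, 0.734, -0.001]
wrist_force: [-0.2, 0.1, -1.3]
gripper_width: 0.095
grip_force: 30.0
```

```bash
python3 s.py
```

```text
t 12.82 out 0.0743 lat -0.0028 tipz 0.2644 yaw 94.47 F [-0.2  0.1 -1.3] w 0.09547037836165197
```

jog_arm --moves '[{"slide": [0.008, 0.002, 0], "turn": 0}, {"slide": [0.014, 0.002, 0], "turn": 0}, {"slide": [0.019, 0.002, 0], "turn": 0}, {"slide": [0.024, 0.002, 0], "turn": 0}, {"slide": [0.029, 0.002, 0], "turn": 0}, {"slide": [0.033, 0.002, 0], "turn": 0}, {"slide": [0.033, 0.002, 0], "turn": 0}]'

```text
clock: 13.7
position: [0.5564, -0.0236, 0.2734]
orientation: [-0.0, 0.678, 0.735, 0.0]
wrist_force: [0.2, -1.5, -1.0]
gripper_width: 0.098
grip_force: 30.0
```

```bash
python3 s.py
python3 - <<'E'
from plant import manip; import cv2
f=manip.grab_frame("side")["img"]; g=manip.grab_frame("top")["img"]
r=lambda i,x,y,w,h,s:cv2.resize(i[y:y+h,x:x+w],None,fx=s,fy=s,interpolation=cv2.INTER_CUBIC)
cv2.imwrite("pics/m5.png",cv2.hconcat([r(f,215,120,80,120,5),r(g,225,100,80,120,5)]))
E
```

```text
t 13.7 out 0.039 lat 0.0003 tipz 0.2654 yaw 94.57 F [ 0.2 -1.5 -1. ] w 0.09796062305866719
```

View pics/m5.png

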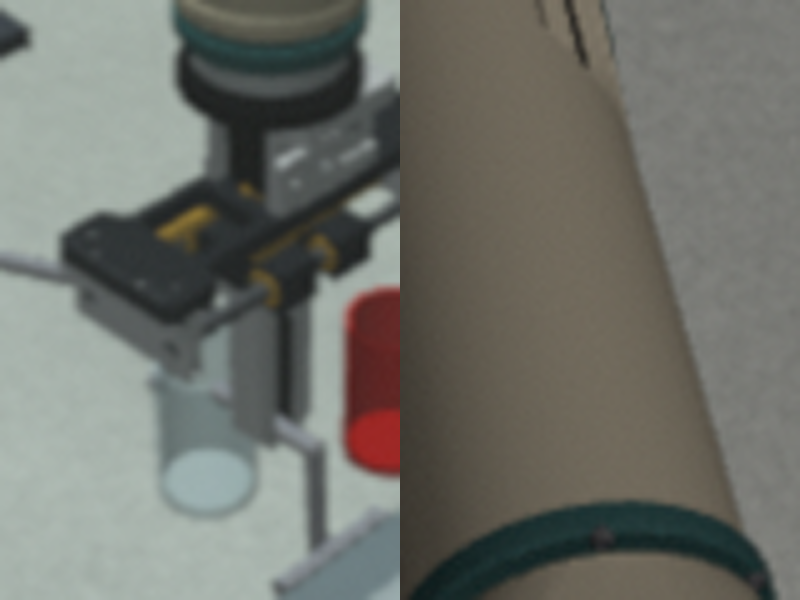

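The pin's shaft now looks upright against the hasp plate, running from the bend at left (315,445) down to (318,550). I'll check that numerically.

Run:
```python
from h import *
w=lambda c,l,z:np.array([.553+.078*c+.997*l,.01525-.997*c+.078*l,z])
for t in(0,3,6,-3):
    t=np.radians(t); B=np.array([.039-.0313*np.cos(t),.2724+.0313*np.sin(t)])
    D=B+np.array([-np.sin(t),-np.cos(t)])*.065
    print(np.degrees(t),[((proj("side",w(q[0],.0003,q[1]))[0]-[215,120]+.4)*5).round(0) for q in(B,D)])
```

```text
0.0 [array([320., 453.]), array([318., 556.])]
3.0000000000000004 [array([320., 450.]), array([323., 557.])]
6.000000000000001 [array([320., 447.]), array([328., 558.])]
-3.0000000000000004 [array([320., 456.]), array([313., 555.])]
```

jog_arm --moves '[{"slide": [-0.003, -0.0013, 0], "turn": 0}, {"slide": [-0.003, -0.0013, 0], "turn": 0}, {"slide": [-0.003, -0.0013, 0.008], "turn": 0}, {"slide": [-0.003, -0.0013, 0.016], "turn": 0}, {"slide": [-0.003, -0.0013, 0.023], "turn": 0}, {"slide": [-0.003, -0.0013, 0.03], "turn": 0}, {"slide": [-0.003, -0.0013, 0.03], "turn": 0}]'

```text
clock: 14.68
position: [0.555, -0.0273, 0.2427]
orientation: [-0.001, 0.679, 0.735, -0.0]
wrist_force: [-0.9, -0.5, -0.8]
gripper_width: 0.094
grip_force: 30.0
```

```bash
python3 s.py
```

```text
t 14.68 out 0.0425 lat -0.0013 tipz 0.2347 yaw 94.54 F [-0.9 -0.5 -0.8] w 0.09407122434728897
```

jog_arm --moves '[{"slide": [0, 0, 0.006], "turn": 0}, {"slide": [0, 0, 0.012], "turn": 0}, {"slide": [0, 0, 0.018], "turn": 0}, {"slide": [0, 0, 0.025], "turn": 0}, {"slide": [0, 0, 0.025], "turn": 0}]'

```text
clock: 15.3
position: [0.5549, -0.0274, 0.2178]
orientation: [-0.001, 0.679, 0.734, -0.0]
wrist_force: [0.1, 0.1, -0.3]
gripper_width: 0.095
grip_force: 30.0
```

```bash
python3 s.py
```

```text
t 15.3 out 0.0427 lat -0.0014 tipz 0.2098 yaw 94.53 F [ 0.1  0.1 -0.3] w 0.09547344606596324
```

jog_arm --moves '[{"slide": [-0.003, 0, 0], "turn": 0}, {"slide": [-0.005, 0, 0], "turn": 0}, {"slide": [-0.005, 0, 0], "turn": 0}]'

```text
clock: 15.68
position: [0.556, -0.0322, 0.2187]
orientation: [0.0, 0.679, 0.734, 0.0]
wrist_force: [-0.4, 0.8, -0.7]
gripper_width: 0.096
grip_force: 30.0
```

jog_arm --moves '[{"slide": [0.005, 0.006, 0], "turn": 0}, {"slide": [0.005, 0.006, 0], "turn": 0}, {"slide": [0.005, 0.006, 0], "turn": 0}]'

```text
clock: 16.05
position: [0.5616, -0.0269, 0.2185]
orientation: [0.0, 0.679, 0.735, 0.0]
wrist_force: [0.4, -0.2, -0.9]
gripper_width: 0.094
grip_force: 30.0
```

jog_arm --moves '[{"slide": [0, -0.006, 0], "turn": 0}, {"slide": [0, -0.014, 0], "turn": 0}, {"slide": [0, -0.014, 0], "turn": 0}, {"slide": [0, -0.014, 0], "turn": 0}]'

```text
clock: 16.55
position: [0.5477, -0.0281, 0.2188]
orientation: [0.0, 0.679, 0.734, 0.0]
wrist_force: [1.3, -0.5, -0.8]
gripper_width: 0.092
grip_force: 30.0
```

```bash
python3 s.py
```

```text
t 16.55 out 0.0428 lat -0.0087 tipz 0.2108 yaw 94.51 F [ 1.3 -0.5 -0.8] w 0.0922131379928285
```

jog_arm --moves '[{"slide": [0, 0.0075, 0], "turn": 0}, {"slide": [-0.005, 0.0075, 0], "turn": 0}, {"slide": [-0.01, 0.0075, 0], "turn": 0}, {"slide": [-0.01, 0.0075, 0], "turn": 0}]'

```text
clock: 17.05
position: [0.5554, -0.0371, 0.2183]
orientation: [-0.001, 0.679, 0.734, 0.0]
wrist_force: [-1.2, 2.2, -1.3]
gripper_width: 0.099
grip_force: 30.0
```

```bash
python3 s.py; python3 -c "
from plant import manip
import numpy as np
print(np.mean([(manip.grab_frame('top'),manip.sense()['wrist_force'])[1] for _ in range(5)],0))"
```

```text
t 17.05 out 0.0524 lat -0.0017 tipz 0.2103 yaw 94.5 F [-1.2  2.2 -1.3] w 0.09898024335763385
[-0.45990074  2.40433489 -1.42659442]
```

Outward motion meets a force from the front bar (+2.4 N), so the pin is in the eye. I'll re-straighten it against the plate and lower it home.

jog_arm --moves '[{"slide": [0.007, 0, 0], "turn": 0}, {"slide": [0.014, 0, 0], "turn": 0}, {"slide": [0.014, 0, 0], "turn": 0}, {"slide": [0.011, 0, 0.006], "turn": 0}, {"slide": [0.0105, 0.0005, 0.014], "turn": 0}, {"slide": [0.0105, 0.0005, 0.022], "turn": 0}, {"slide": [0.0105, 0.0005, 0.03], "turn": 0}, {"slide": [0.0105, 0.0005, 0.03], "turn": 0}]'

```text
clock: 18.3
position: [0.5548, -0.0268, 0.1876]
orientation: [-0.001, 0.679, 0.735, -0.001]
wrist_force: [0.4, 0.3, -0.9]
gripper_width: 0.093
grip_force: 30.0
```

```bash
python3 s.py
```

```text
t 18.3 out 0.042 lat -0.0015 tipz 0.1796 yaw 94.54 F [ 0.4  0.3 -0.9] w 0.09324861231252621
```

jog_arm --moves '[{"slide": [0, 0, 0.008], "turn": 0}, {"slide": [0, 0, 0.016], "turn": 0}, {"slide": [0, 0, 0.024], "turn": 0}, {"slide": [0, 0, 0.031], "turn": 0}, {"slide": [0, 0, 0.036], "turn": 0}, {"slide": [0, 0, 0.04], "turn": 0}, {"slide": [0, 0, 0.04], "turn": 0}]'

```text
clock: 19.18
position: [0.5553, -0.026, 0.1482]
orientation: [-0.0, 0.678, 0.735, 0.0]
wrist_force: [0.9, 3.3, -2.2]
gripper_width: 0.093
grip_force: 30.0
```

```bash
python3 s.py
```

```text
t 19.18 out 0.0413 lat -0.0009 tipz 0.1402 yaw 94.56 F [ 0.9  3.3 -2.2] w 0.09295711845807751
```

jog_arm --moves '[{"slide": [0, 0, 0.001], "turn": 0}, {"slide": [0, 0, 0.002], "turn": 0}, {"slide": [0, 0, 0.0035], "turn": 0}, {"slide": [0, 0, 0.0035], "turn": 0}]'

```text
clock: 19.68
position: [0.5558, -0.0261, 0.1451]
orientation: [0.0, 0.679, 0.735, 0.001]
wrist_force: [-0.3, 5.2, -0.7]
gripper_width: 0.095
grip_force: 30.0
```

```bash
python3 s.py
```

```text
t 19.68 out 0.0414 lat -0.0004 tipz 0.1371 yaw 94.55 F [-0.3  5.2 -0.7] w 0.09509686102485385
```

jog_arm --moves '[{"slide": [0.002, 0, 0], "turn": 0}, {"slide": [0.002, 0, 0.0015], "turn": 0}, {"slide": [0.002, 0, 0.0025], "turn": 0}, {"slide": [0.002, 0, 0.0025], "turn": 0}]'

```text
clock: 20.18
position: [0.5554, -0.0257, 0.1429]
orientation: [0.0, 0.679, 0.734, -0.0]
wrist_force: [-1.4, 1.2, 4.5]
gripper_width: 0.092
grip_force: 30.0
```

```bash
python3 s.py
```

```text
t 20.18 out 0.0411 lat -0.0008 tipz 0.1349 yaw 94.49 F [-1.4  1.2  4.5] w 0.09215481896070073
```

jog_arm --moves '[{"slide": [0, 0, 0], "turn": 0}, {"slide": [0, 0, 0], "turn": 0}, {"slide": [0, 0, 0], "turn": 0}, {"slide": [0, 0, -0.03], "turn": 0}, {"slide": [-0.02, 0, -0.09], "turn": 0}, {"slide": [-0.14, -0.1, -0.12], "turn": 0}, {"slide": [-0.22, -0.18, -0.12], "turn": 0}, {"slide": [-0.22, -0.18, -0.12], "turn": 0}, {"slide": [-0.22, -0.18, -0.12], "turn": 0}]' --grip 0.617

```text
clock: 21.3
position: [0.4048, -0.2433, 0.2608]
orientation: [0.0, 0.679, 0.734, -0.0]
wrist_force: [0.9, -1.9, -0.4]
gripper_width: 0.386
grip_force: 0.0
```

```bash
python3 s.py
python3 - <<'E'
from plant import manip
from h import *
g=manip.grab_frame("top")["img"]; a=cv2.imread("pics/m3g.png"); cv2.imwrite("pics/fin.png",g)
w=lambda c,l,z:np.array([.553+.078*c+.997*l,.01525-.997*c+.078*l,z])
print("pred bend,end",proj("top",w(.0105,-.001,.1435))[0],proj("top",w(.0755,-.001,.1435))[0])
print("ear outer",proj("top",w(.03,-.001,.118))[0])
d=cv2.absdiff(g,a).sum(2); 
print(d[155:190,236:284:1][::2,::2])
c=lambda i,x,y:i[y-18:y+18,x-18:x+18].astype(int)
for n,(x,y) in{"beaker":(337,222),"flask":(348,150),"bottle":(435,163)}.items():
    print(n,np.abs(c(g,x,y)-c(cv2.imread("pics/top0.png"),x,y)).mean())
E
```

```text
t 21.3 out 0.2462 lat -0.168 tipz 0.2528 yaw 94.53 F [ 0.9 -1.9 -0.4] w 0.3863259407690858
pred bend,end [245.82819285 171.97815915] [270.62578767 169.59705069]
ear outer [254.01206419 173.26900519]
[[  5   5   2   8  10   8   9   5  11   9  11  13  16   7   1  10   8   9
    7   6   9  13   6   7]
 [ 10   3   3   7  10  12   8   4  12   9   5   9   9   5   6   8   5   8
    4  10   7   9   8   9]
 [  5   6   6   1   6  14  12   7   6  12   4   8  10   4   8   8   9  11
    8   5   9  11   8   6]
 [  2   7   4   2   7   6  12  10  10   8   9   8  10   9  10   9   7  11
    6  10   6   5   9  12]
 [  0   6   4   6   5  13   7   8  10   5  10   8   8   5   5   7   5   8
    9   5   8   5   6   9]
 [  1   7   3   2   3   6   4   9   8   7   3   6   5   6   6   8   9   5
   11   8   7   4   7   9]
 [ 11  11   4   1   7   7   9   7  12   3   8   7   7   8  14   3   8  10
   11  11   2   7   7  11]
 [ 11   2   2   7   8  33  25   8  22  34  64  61  82  78  65  79  56  68
   19  10   5   9   9   3]
 [  6  11   5   2  22 111  40   1  30  60  75  70  85  88  93  87  93  84
   23   8  10   9  
[... 293 characters left out ...]
   9   4   9   9]
 [  6   2   1   4   6   5   8   2   6   2   5   7   7   7   8   8   7   4
    5  12   9   6   8   7]
 [  6   6  10  10   9  10   6  10   8  12   6   7  13   9  11   9   6  13
    7  10   8   6  11   8]
 [  1   8   9   4   6   7   5  13   8   7   9   5   9  12   6   9   8   9
    9  12  11   9   9   7]
 [  9   9   4   2   4   3   5   6  12   7   9  10  11   5   5   5   5   8
   10  10  10   4  13  12]
 [  3   7   9   2   8   7  12   3   9   6   7   8   4  11   9  15   7   7
    6   7   9  13  11  11]
 [  5   6   5   2   6  10   8  10   6   9   8   8   6   5  10   9   5   8
    7   6   3   8   8   9]]
beaker 31.303755144032923
flask 6.504372427983539
bottle 5.7592592592592595
```

```bash
python3 -c "
from plant import manip
print(manip.job_done())"
```

```text
the job is handed in; nothing more can be done
None
```

I handed the job in at about 21 s. The hasp is closed under the staple, and the pin is through the staple's eye with its handle resting on it. The beaker, flask and bottle were left alone. I had no picture views left for the end, so the final check rests on the contact forces and on comparing before-and-after images in code.

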